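# Swing the lamp aside and draw the long scoop out of the ingredient bin

## Task

The lamp has been left hanging over the open mouth of the empty white ingredient bin: swing its arm aside, where it stays by itself, until the lamp head hangs a good hand's breadth clear of the mouth. Then draw the long red scoop out through the mouth, handle end first and tilted so that its trough comes out from under the bin's fixed cover, and finish while still holding it in the gripper, still and clear in the air, every part of it a hand's breadth higher than the bin's rim. Leave the bin standing where it is and do not disturb the bowl and the jar on the turntable or the two stacked tins.

Things in the scene. Friction and masses are not known exactly. Their poses are not given: they have to be found in the camera images.
- bin: Empty white plastic ingredient bin standing loose on the slab, 1.6 kg; outside 340 long (its x) x 200 wide (its y) x 95 high, walls and floor 4 thick. Origin: centre of its underside. Its top is closed by a fixed clear cover at the -x end, from x = -170 to +8, and open at the +x end (the mouth). Nothing else but the scoop is in it.
- mouth (a point): Centre of the bin's open mouth at rim height (x = +87, y = 0, z = 95 in the bin's frame; same axes). The mouth spans bin x = +8 to +166 and is 192 wide. The cover beside it is 4 thick, upper face at z = 95; on it lies the clear flip-top lid, folded right back, hinge bar at bin x = 0, up to z = 105.
- scoop: Long red plastic scoop, 0.10 to 0.19 kg, 264 long along its x, lying level on the bin's floor: trough under the cover, handle end in the mouth, its x within 0.1 rad of the bin's x. Longer than the mouth's diagonal. Origin: under the middle of its length, at its underside. Centre of mass near x = -46, in the trough. None while held.
- scoop_lip (a point): Front lip of the scoop's trough, on its underside (scoop x = -132, z = 0).
- scoop_heel (a point): Underside of the scoop's trough at its rear wall (scoop x = -32, z = 0). The trough runs from here to the lip, 68 wide, 42 high at this rear end and in the half next to it, lower towards the lip; flat underside at z = 0.
- scoop_end (a point): End of the scoop's handle, on its centre line (scoop x = +132, z = 60). The handle is a straight bar 22 wide (y) and 14 thick; its centre line rises from z = 32 at x = -34 to z = 60 here.
- lamp: Stand of a swing-arm lamp, fixed: dark round foot 130 across, upright steel post 18 across on its z axis, up to 300 high. Origin: centre of the foot's underside. It stands beyond the bin, its yaw as the bin's.
- lamp_arm (a joint): Swing of the lamp's arm about the post, rad, counter-clockwise from above, range -2.2 to +2.2; at 0 the arm points along lamp's +y, over the mouth. Stiff swivel (about 0.35 N m friction): moves when pushed, stays where left. The arm is a level steel rod 12 across, centre line 300 above the slab, 260 long from post axis to the lamp head.
- lamp_hinge (a point): Point on the post's axis at the height of the arm's centre line (300 above the slab).
- lamp_head (a point): Underside centre of the lamp head: a yellow shade 110 across and 40 high (its underside 210 above the slab), hung by a 10 mm stem below the free end of the arm.
- turntable: Bystander: wooden lazy susan, 280 across, 26 high, turns freely. Origin: centre of its underside.
- bowl: Bystander: blue ceramic bowl, 124 across, 55 high, on the turntable. Origin: centre of its underside.
- jar: Bystander: glass jar with a flip-top lid, shut, 80 across, 110 high, on the turntable. Origin: centre of its underside.
- tin_low: Bystander: lower of two stacked aluminium tins, each 73 across and 70 high. Origin: centre of its underside.
- tin_top: Bystander: upper tin, top at 140 above the slab. Origin: centre of its underside.

How it is judged:
On the way, in this order (a step that is already met when the one before it is completed fails the run):
1. the lamp is swung aside: centre of its head at least 170 mm (level distance) from the centre of the bin's mouth, and at rest (horizontal distance between lamp_head and mouth above 0.17 m and velocity of joint lamp_arm between -0.1 and 0.1 rad/s), for 0.2 s.
2. the scoop is tilted up through the mouth, handle end first: its handle end is above the rim while its lip is still inside (z of scoop_end in the frame of bin above 0.105 m and z of scoop_lip in the frame of bin below 0.085 m and contact force between the fingers and scoop above 0.5 N), for 0.1 s.
At the end, for the whole second after the job is handed in: The gripper holds the scoop still (under 30 mm/s) in the air, its lip, heel and handle end all at least 50 mm above the bin's rim (145 mm above the slab), touching neither bin, lamp nor tins; the lamp head stays at least 170 mm (level, centre to centre) from the middle of the mouth (height (world z) of each of scoop_lip, scoop_heel, scoop_end above 0.145 m and contact force between the fingers and scoop above 1 N and contact force between scoop and bin below 0.1 N and contact force between scoop and lamp below 0.1 N and contact force between scoop and tin_top below 0.1 N and linear speed of scoop below 0.03 m/s and horizontal distance between lamp_head and mouth above 0.17 m); the arm keeps its last pose, push and grip.
It fails at once if the bin is shifted more than 30 mm (distance of bin from where it was at the start of the episode above 0.03 m).
It fails at once if the bowl or the jar is moved more than 30 mm (distance of any of bowl, jar from where it was at the start of the episode above 0.03 m).
It fails at once if a tin is moved more than 30 mm (distance of any of tin_low, tin_top from where it was at the start of the episode above 0.03 m).
It also fails if it takes over 51 s, if anything falls off the work surface, if the arm or the gripper's body presses on something with over 40 N, if the wrist force passes 120 N, or if a joint passes its speed limit or range.

## Robot

A 7-joint arm with a two-finger parallel gripper is mounted at the origin on the work surface. World frame = base frame: x ahead of the robot, y to its left, z up, the work surface at z = 0. Lengths are in m, angles in rad, forces in N, time in s.
With the tool pointing down it reaches from about 0.35 to 0.9 m from the base axis. Payload 8.1 kg.
Tool frame: the origin (TCP) lies between the finger pads; the fingertips stand 22 mm ahead of it and the grasp point (between the pads) lies 3 mm ahead of it (arm.tip_reach is the distance from the TCP to the fingertips, in m); z points along the fingers, y is the line along which they close (so a half turn about z gives the same grasp; the last joint's range is limited). The gripper opens to 92 mm and grips with 3 to 60 N. Pads are 19 mm wide; open, the fingers measure 130 mm over their backs; the gripper's body (75 mm by 190 mm) begins 47 mm behind the grasp point.
Start: joints at [-1.271, 0.434, 0.025, 1.573, -0.012, 1.134, -0.075], TCP at [0.245, 0.575, 0.249] pointing down, gripper open.
Joint ranges: [-2.62, 2.62], [-0.44, 2.09], [-1.27, 1.32], [0.08, 2.57], [-1.32, 4.46], [0.12, 2], [-2.74, 2.74]. Speed limits (rad/s): [2.22, 2.22, 3.01, 3.01, 3.14, 3.14, 3.14].

## Interface

Orientations are given as a rotation vector (axis times angle).
In Python, from cell import telemetry, vision, job, arm gives the robot as it stands. The module is installed in compiled form; this text tells all that it offers.
- The arm moves only by the shell command python3 -m creep 'ROWS' [FORCE]. ROWS is text: rows parted by semicolons, each of 7 numbers parted by spaces: the finger opening in cm, from 0 to 9.18, then the shift along the tool's x, y, z in cm, then the turn, a rotation vector about the tool's x, y, z in degrees. A call has 1 to 5 rows; each row is the pose to reach, as a shift and turn from the pose commanded when the call began, along the tool's axes at that moment; what a row does not reach only later rows make up. A row lasts 1/8 s, in which the tool goes at most 62.5 mm and 10.7 degrees, less where a joint would pass 70% of its speed; a pose out of reach is approached as far as the arm can. A call with a gripper value outside its range is refused whole. The fingers move at their own pace and stop on an object; FORCE is the grip in N (left out, the last holds). Time passes only in rows, so rows that repeat a pose let the fingers close. It gives the time, the measured TCP pose, the force, the opening and the grip force at its end, in the units of the state.
- telemetry.observe(): the state, without advancing time (a new reading comes with each control period).
- vision.get_image(name): name is "scene" or "top"; returns the picture (420x560x3 uint8, red, green, blue); there is no depth.
- vision.camera_info(name): a dict with "fov_y" (degrees; the focal length in pixels is half the picture's height over the tangent of half this angle, whatever the lens; pixels are square), "cx", "cy" (the principal point, pixels), "extrinsics" (4x4, takes a point from camera to world coordinates). Camera axes: x right, y down, z forward; pixel columns grow to the right and rows downward; lengths in m; the calibration is good to about 2 mm. A picture is of the moment at which its call begins. camera_info takes no time and is no camera call.
- job.sign_off(): hands the job in; it is judged then, once.
The state is a dict: "clock": time; "joints": joint angles; "dq": joint speeds; "joint_efforts": joint torques, N m; "position": TCP position; "ee_rot": TCP orientation; "force": force on the tool from outside, world axes, zero at the start; "ft_torque": the same for the moment, N m; "width": opening from 0.0 (shut) to 1.0 (fully open); "gripper_force": force on a finger pad.
Only numpy, scipy, OpenCV 4.12 (cv2) and the standard library are available. Lean on these libraries where they do the work, as an engineer would, in place of code of your own. Each camera call takes 0.05 s, during which the arm holds its last target. There are 200 camera calls.

## Working session

There is one attempt and no reset: what is moved stays moved. The work goes in short steps, Python scripts to look and compute and a shell command to move; the robot and the scene stay as the last step left them, time stands still between calls to the robot, and variables do not carry over. Pictures are saved under pics/ and viewed, at most 10 in all, crops included, and the job is handed in when it is done.

```bash
mkdir -p pics; python3 - <<'E'
from cell import telemetry, vision, job, arm
import cv2,numpy as np
np.set_printoptions(precision=4,suppress=True)
for n in("scene","top"):
    cv2.imwrite(f"pics/{n}0.png",vision.get_image(n)[...,::-1]); 
    i=vision.camera_info(n);print(n,i)
print(telemetry.observe())
E
```

```text
scene {'fov_y': 42.515347704417835, 'cx': 284.5548274982871, 'cy': 205.06027689461496, 'extrinsics': array([[-0.8978,  0.2587, -0.3564,  1.1245],
       [ 0.44  ,  0.5621, -0.7003,  0.94  ],
       [ 0.0191, -0.7856, -0.6185,  1.0958],
       [ 0.    ,  0.    ,  0.    ,  1.    ]])}
top {'fov_y': 50.65393369069615, 'cx': 277.05962910460835, 'cy': 212.10729742038876, 'extrinsics': array([[ 0.0272, -0.9929,  0.1162,  0.3951],
       [-0.9996, -0.0262,  0.0103, -0.0958],
       [-0.0071, -0.1164, -0.9932,  1.7465],
       [ 0.    ,  0.    ,  0.    ,  1.    ]])}
{'clock': 0.1, 'joints': array([-1.2706,  0.4351,  0.0249,  1.574 , -0.0116,  1.134 , -0.0751]), 'dq': array([ 0.0022, -0.0012, -0.0011, -0.001 , -0.0007,  0.0013, -0.0009]), 'joint_efforts': array([  0.0037, -66.9128,   0.9885, -31.5147,  -0.0605,   0.0374,
         0.0001]), 'position': array([0.2448, 0.5746, 0.2481]), 'ee_rot': array([-0.6285, -3.0779,  0.0021]), 'force': array([ 0.47  ,  0.0458, -0.4228]), 'ft_torque': array([-0.021 ,  0.0186,  0.0324]), 'gripper_force': 0.0, 'width': 1.0012201060200365}
```

View pics/scene0.png

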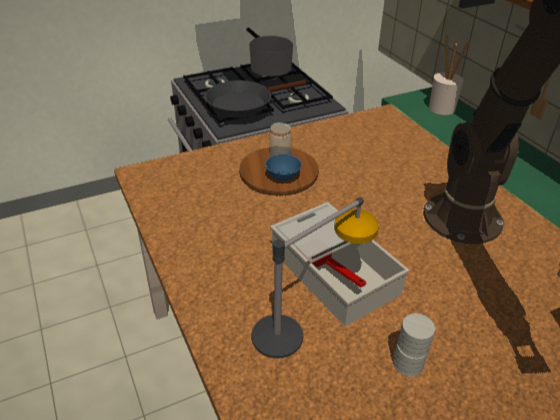

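View pics/top0.png

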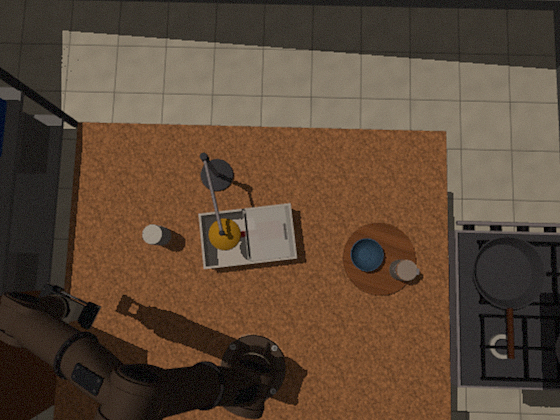

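The scene picture shows the bin at about (340,260), with the red handle from (315,260) to (365,285), the lamp head at (357,225), the lamp foot at (277,335) and the tins at (413,345). In the top picture the bin's corners are about (200,213), (291,204), (297,260) and (205,268), so its mouth points left, towards world +y. I'll enlarge both to measure.

```bash
cat > h.py <<'E'
import numpy as np,cv2
from cell import vision,telemetry
np.set_printoptions(precision=4,suppress=True)
def cam(n):
    i=vision.camera_info(n);return 210/np.tan(np.radians(i['fov_y']/2)),i['cx'],i['cy'],np.array(i['extrinsics'])
def ray(n,u,v,z):
    f,cx,cy,E=cam(n);d=E[:3,:3]@np.array([(u-cx)/f,(v-cy)/f,1]);return E[:3,3]+d*(z-E[2,3])/d[2]
def proj(n,P):
    f,cx,cy,E=cam(n);p=(np.atleast_2d(P)-E[:3,3])@E[:3,:3];return np.c_[cx+f*p[:,0]/p[:,2],cy+f*p[:,1]/p[:,2]]
def tri(us,ut):
    A=[];b=[]
    for n,(u,v) in(("scene",us),("top",ut)):
        f,cx,cy,E=cam(n);d=E[:3,:3]@np.array([(u-cx)/f,(v-cy)/f,1]);d/=np.linalg.norm(d);M=np.eye(3)-np.outer(d,d);A.append(M);b.append(M@E[:3,3])
    return np.linalg.lstsq(np.vstack(A),np.hstack(b),rcond=None)[0]
E
python3 - <<'E'
import cv2,numpy as np
a=cv2.imread("pics/scene0.png")[180:380,240:440];b=cv2.imread("pics/top0.png")[140:290,130:310]
a=cv2.resize(a,None,fx=4,fy=3,interpolation=cv2.INTER_CUBIC);cv2.imwrite("pics/sc.png",a)
b=cv2.resize(b,None,fx=4,fy=4,interpolation=cv2.INTER_CUBIC);cv2.imwrite("pics/tc.png",b)
E
```

```text
(no output)
```

View pics/sc.png

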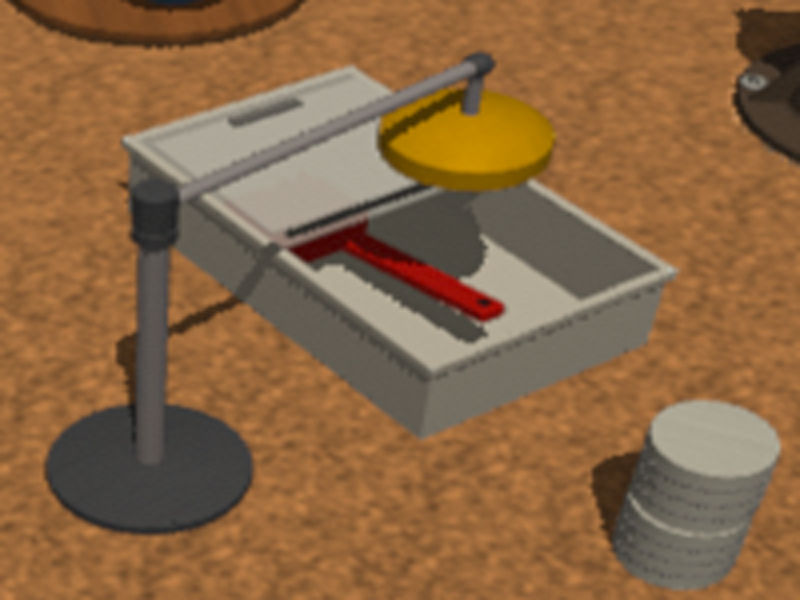

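View pics/tc.png

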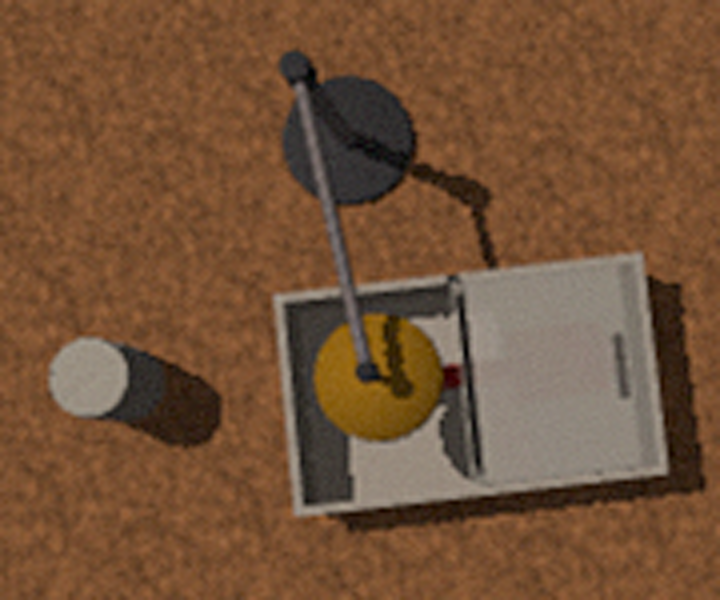

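```bash
python3 - <<'E'
from h import *
S=lambda x,y:((x+.5)/4-.5+240,(y+.5)/3-.5+180)
T=lambda x,y:((x+.5)/4-.5+130,(y+.5)/4-.5+140)
cs=[(430,375),(675,270),(350,67),(123,140)];ct=[(275,295),(297,515),(667,470),(640,255)]
R=[]
for a,b in zip(cs,ct):
    r1,r2=ray("scene",*S(*a),.095),ray("top",*T(*b),.095);R.append((r1+r2)/2);print(r1[:2],r2[:2],tri(S(*a),T(*b)))
R=np.array(R)[:,:2];c=R.mean(0);ax=(R[0]+R[1]-R[2]-R[3])/2;print("bin",c,np.linalg.norm(ax),np.linalg.norm(R[0]-R[1]),np.degrees(np.arctan2(ax[1],ax[0])))
x=ax/np.linalg.norm(ax);print("mouth",c+x*.087)
print("foot",ray("scene",*S(150,467),.01),ray("top",*T(350,140),.01))
print("posttop",ray("scene",*S(155,188),.31),ray("top",*T(295,68),.31))
print("armend",tri(S(480,63),T(370,371)))
print("shade",ray("top",*T(379,377),.235),ray("scene",*S(466,140),.23))
print("tintop",ray("scene",*S(714,438),.14),ray("top",*T(88,377),.14))
e=ray("scene",*S(496,312),.064);e2=ray("scene",*S(350,240),.045);print("scoop end",e,e2, "top red",ray("top",*T(452,376),.045))
y=np.array([-x[1],x[0]])
for p in(e,e2,ray("top",*T(452,376),.045)):print((p[:2]-c)@x,(p[:2]-c)@y)
for n,q in(("bowl",(368,256)),("jar",(405,271)),("table",(379,259))):print(n,ray("top",*q,.05))
E
```

```text
[0.5819 0.2227] [0.5757 0.2162] [0.5771 0.2173 0.087 ]
[0.3736 0.1879] [0.3717 0.186 ] [0.3718 0.1863 0.0928]
[ 0.4242 -0.1528] [ 0.4224 -0.1548] [ 0.4226 -0.155   0.0929]
[ 0.6278 -0.1221] [ 0.6225 -0.125 ] [ 0.6244 -0.1259  0.0905]
bin [0.5    0.0323] 0.34528099862405687 0.20868598308650702 98.07215565963497
mouth [0.4878 0.1184]
foot [0.7463 0.1733 0.01  ] [0.7422 0.1649 0.01  ]
posttop [0.7413 0.1617 0.31  ] [0.7416 0.168  0.31  ]
armend [0.4925 0.0973 0.2983]
shade [0.4923 0.0975 0.235 ] [0.5019 0.1104 0.23  ]
tintop [0.4939 0.3758 0.14  ] [0.4914 0.374  0.14  ]
scoop end [0.4883 0.157  0.064 ] [0.5195 0.0215 0.045 ] top red [0.5074 0.0517 0.045 ]
0.125145179361017 -0.005929200149755128
-0.013416896892090382 -0.017821022819234027
0.018231021166051346 -0.010095300483355185
bowl [ 0.4348 -0.4283  0.05  ]
jar [ 0.3821 -0.5682  0.05  ]
table [ 0.4246 -0.47    0.05  ]
```

```bash
cat >> h.py <<'E'
from scipy.spatial.transform import Rotation as Ro
def Rt(yaw,tilt=0):
    "tool R: z down, x at yaw deg; tilt>0 rotates handle end (tool x) upward"
    x=np.array([np.cos(np.radians(yaw)),np.sin(np.radians(yaw)),0]);z=np.array([0,0,-1.]);y=np.cross(z,x)
    R=np.c_[x,y,z];return R@Ro.from_rotvec([0,np.radians(tilt),0]).as_matrix()
def row(p,R=None):
    s=telemetry.observe();R0=Ro.from_rotvec(s['ee_rot']).as_matrix();R=R0 if R is None else R
    d=R0.T@(np.array(p)-s['position'])*100;r=np.degrees(Ro.from_matrix(R0.T@R).as_rotvec());print(np.round(np.r_[d,r],1))
E
python3 - <<'E'
from h import *
print(Rt(103,20)) 
row([.55,.195,.307],Rt(103))
E
```

```text
[[-0.2114  0.9744 -0.0769]
 [ 0.9156  0.225   0.3333]
 [ 0.342   0.     -0.9397]]
[-43.  -23.   -5.9  -0.1   0.   53.9]
```

```bash
python3 -m creep '0 -43 -23 -5.9 0 0 54;0 -43 -23 -5.9 0 0 54;0 -43 -23 -5.9 0 0 54;0 -43 -23 -5.9 0 0 54;0 -43 -23 -5.9 0 0 54' 10; python3 - <<'E'
from h import *
row([.55,.195,.307],Rt(103))
E
```

```text
clock: 0.72
position: [0.4402, 0.3313, 0.2864]
ee_rot: [-1.959, -2.456, 0.0]
force: [1.2, 1.2, 0.2]
width: 0.504
gripper_force: 0.0
[-15.7   7.7  -2.1  -0.   -0.   -0.1]
```

```bash
python3 -m creep '0 -15.7 7.7 -2.1 0 0 0;0 -15.7 7.7 -2.1 0 0 0;0 -15.7 7.7 -2.1 0 0 0;0 -15.7 7.7 -2.1 0 0 0' ; python3 - <<'E'
from h import *
for p in([.58,.08,.307],[.63,0,.307],[.69,-.04,.307],[.74,-.05,.307]): row(p)
E
```

```text
clock: 1.23
position: [0.5526, 0.1929, 0.3075]
ee_rot: [1.959, 2.453, -0.001]
force: [0.3, 0.5, -0.4]
width: 0.072
gripper_force: 0.0
[-11.6   0.2   0.1   0.    0.    0. ]
[-20.5   3.3   0.1   0.    0.    0. ]
[-25.7   8.3   0.1   0.    0.    0. ]
[-27.8  12.9   0.1   0.    0.    0. ]
```

```bash
python3 -m creep '0 -4 0 0 0 0 0;0 -8 0 0 0 0 0;0 -12 0.3 0 0 0 0;0 -15 1.5 0 0 0 0;0 -18 2.5 0 0 0 0'; python3 - <<'E'
from h import *
for p in([.63,0,.307],[.68,-.03,.307],[.72,-.045,.307]): row(p)
E
```

```text
clock: 1.85
position: [0.6154, 0.0305, 0.3067]
ee_rot: [-1.946, -2.463, -0.002]
force: [-1.1, 4.6, 0.4]
width: 0.006
gripper_force: 1.7
[-3.3  0.7 -0.   0.   0.   0. ]
[-7.4  4.9 -0.1  0.   0.   0. ]
[-9.8  8.4 -0.1  0.   0.   0. ]
```

```bash
python3 -m creep '0 -3.3 0.7 0 0 0 0;0 -5.5 2.8 0 0 0 0;0 -7.4 4.9 0 0 0 0;0 -9 6.7 0 0 0 0;0 -9.8 8.4 0 0 0 0'; python3 -m creep '0 0 0 0 0 0 0;9 4 -6 0 0 0 0;9 8 -12 -2 0 0 0;9 14 -16 -4 0 0 0;9 20 -20 -5 0 0 0'; python3 - <<'E'
from h import *
for n in("scene","top"):
    cv2.imwrite(f"pics/{n}1.png",vision.get_image(n)[...,::-1])
a=cv2.imread("pics/scene1.png")[180:330,240:440];b=cv2.imread("pics/top1.png")[140:290,130:330]
cv2.imwrite("pics/b1.png",np.vstack([cv2.resize(k,(800,300) if 0 else (400,300),interpolation=cv2.INTER_CUBIC) for k in (a,b)]))
cv2.imwrite("pics/sb.png",np.hstack([cv2.resize(cv2.imread("pics/scene1.png")[200:320,260:420],(400,300),interpolation=cv2.INTER_CUBIC),cv2.resize(cv2.imread("pics/top1.png")[130:280,140:340],(400,300),interpolation=cv2.INTER_CUBIC)]))
print(telemetry.observe()['position'])
E
```

```text
clock: 2.48
position: [0.7197, -0.0468, 0.3062]
ee_rot: [-1.949, -2.46, 0.001]
force: [-1.4, 1.3, 0.0]
width: 0.004
gripper_force: 1.1
clock: 3.1
position: [0.5083, 0.0744, 0.3503]
ee_rot: [1.951, 2.463, 0.002]
force: [0.4, 0.8, 0.1]
width: 0.389
gripper_force: 0.0
[0.5063 0.0789 0.3509]
```

View pics/sb.png

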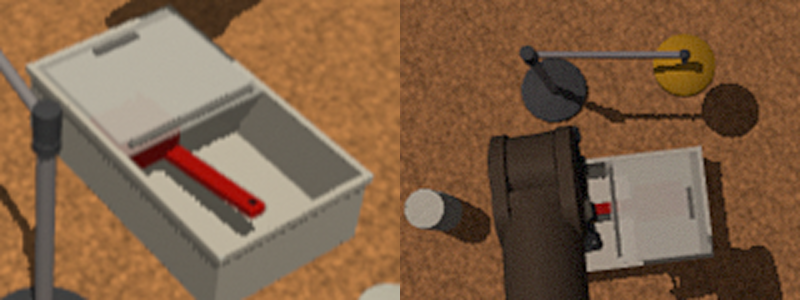

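The left half (scene) shows the red handle from (170,145) to (262,210) in the crop, in the clear. The right half (top) shows the lamp arm pointing along world -y with its head at (684,65), well away from the mouth. Next I'll fit the scoop's silhouette.

```bash
cat > fit.py <<'E'
from h import *
from scipy.optimize import differential_evolution as de
im=cv2.imread("pics/scene1.png").astype(int);k=8
red=((im[...,2]>70)&(im[...,1]<im[...,2]*.3)&(im[...,0]<im[...,2]*.3)).astype(np.uint8)
u0,v0,u1,v1=315,240,385,310
sub=red[v0:v1,u0:u1]
c=np.array([.498,.031]);yb=98.07
def box(x0,x1,z00,z01,z10,z11,w):
    return np.array([[x,s*w,z] for x,za,zb in((x0,z00,z01),(x1,z10,z11)) for z in(za,zb) for s in(-1,1)])/1000
H=box(-34,132,25,39,53,67,11)
def world(P,x,y,yaw):
    a=np.radians(yaw);return np.c_[x+P[:,0]*np.cos(a)-P[:,1]*np.sin(a),y+P[:,0]*np.sin(a)+P[:,1]*np.cos(a),P[:,2]+.004]
def mask(q,k=8):
    m=np.zeros(((v1-v0)*k,(u1-u0)*k),np.uint8);p=(proj("scene",world(H,*q))-[u0-.5,v0-.5])*k
    cv2.fillConvexPoly(m,cv2.convexHull(p.astype(np.float32)).astype(np.int32),1);return cv2.resize(m.astype(np.float32),(u1-u0,v1-v0),interpolation=cv2.INTER_AREA)
# only compare where handle in the clear: columns >= 332
def cost(q): 
    d=abs(mask(q)-sub);return d[:,17:].sum()
r=de(cost,[(.47,.54),(-.02,.06),(92,112)],seed=1,maxiter=80,popsize=20,tol=1e-6)
print(r.x,r.fun,sub[:,17:].sum())
x,y,w=r.x;e=world(np.array([[.132,0,.06]]),*r.x)[0];print("end",e)
b=np.radians(yb);X=np.array([np.cos(b),np.sin(b)]);Y=np.array([-X[1],X[0]])
for p in((x,y),e[:2]):print((np.array(p)-c)@X,(np.array(p)-c)@Y)
E
python3 fit.py
```

```text
Traceback (most recent call last):
  File "fit.py", line 19, in <module>
    r=de(cost,[(.47,.54),(-.02,.06),(92,112)],seed=1,maxiter=80,popsize=20,tol=1e-6)
  File "fit.py", line 18, in cost
    d=abs(mask(q)-sub);return d[:,17:].sum()
          ~~~~^^^
  File "fit.py", line 14, in mask
    m=np.zeros(((v1-v0)*k,(u1-u0)*k),np.uint8);p=(proj("scene",world(H,*q))-[u0-.5,v0-.5])*k
                                                  ~~~~^^^^^^^^^^^^^^^^^^^^^
  File "h.py", line 9, in proj
    f,cx,cy,E=cam(n);p=(np.atleast_2d(P)-E[:3,3])@E[:3,:3];return np.c_[cx+f*p[:,0]/p[:,2],cy+f*p[:,1]/p[:,2]]
              ~~~^^^
  File "h.py", line 5, in cam
    i=vision.camera_info(n);return 210/np.tan(np.radians(i['fov_y']/2)),i['cx'],i['cy'],np.array(i['extrinsics'])
ValueError: time passes only in moves, steps and waits
```

```bash
sed -i 's/^def cam/import functools\n@functools.lru_cache\ndef cam/' h.py; timeout 200 python3 fit.py
cat > plan.py <<'E'
import numpy as np,heapq,sys
# side view in the bin's x,z (mm). scoop pose: X,Z of its origin, tilt a deg (handle end up)
GX,PHI=float(sys.argv[1]),float(sys.argv[2]);X0=float(sys.argv[3])
def seg(P,n=8):
    P=np.array(P,float);return np.vstack([P[i]+(P[(i+1)%len(P)]-P[i])*t for i in range(len(P)) for t in np.linspace(0,1,n*2,endpoint=False)[:,None]])
sc=np.vstack([seg([(-132,0),(-32,0),(-32,42),(-82,42),(-132,32)],12),seg([(-34,25),(132,53),(132,67),(-34,39)],20)])
g=np.array([GX,60-(132-GX)*28/166]);t=np.radians(PHI) # tool axis from vertical, + = body leaning to -x
u=np.array([-np.sin(t),np.cos(t)]);v=np.array([u[1],-u[0]])
gr=np.vstack([seg([g+u*a+v*b for a,b in q]) for q in([(-19,-10),(-19,10),(47,10),(47,-10)],[(47,-38),(47,38),(160,38),(160,-38)])])
P=np.vstack([sc,gr]);m=np.r_[np.full(len(sc),4.),np.full(len(gr),7.)]
obs=[(-170,8,91,95),(-170,6,95,105),(166,170,0,95),(-170,-166,0,95)]
S=4;A=3
def free(x,z,a):
    r=np.radians(a);q=P@np.array([[np.cos(r),np.sin(r)],[-np.sin(r),np.cos(r)]])+[x,z]
    if (q[:,1]<4+ (0 if z<6 and a==0 else 0)-.1).any():return False
    for x0,x1,z0,z1 in obs:
        if ((q[:,0]>x0-m)&(q[:,0]<x1+m)&(q[:,1]>z0-m)&(q[:,1]<z1+m)).any():return False
    return True
memo={}
def ok(s):
    if s not in memo:memo[s]=free(X0+S*s[0],4+S*s[1],A*s[2])
    return memo[s]
st=(0,0,0);print("start free",ok(st));D={st:0};pr={};Q=[(0,st)];end=None
while Q:
    d,s=heapq.heappop(Q)
    if d>D[s]:continue
    r=np.radians(A*s[2]);lipz=4+S*s[1]-132*np.sin(r)
    if lipz>115:end=s;break
    for i in(-1,0,1):
        for j in(-1,0,1):
            for k in(-1,0,1):
                n=(s[0]+i,s[1]+j,s[2]+k)
                if n==s or not -10<=n[0]<60 or not 0<=n[1]<90 or not 0<=n[2]<=25:continue
                c=d+abs(i)+abs(j)+1.5*abs(k)+.02*n[2]
                if c<D.get(n,1e9) and ok(n):D[n]=c;pr[n]=s;heapq.heappush(Q,(c,n))
if end:
    L=[end]
    while L[-1]!=st:L.append(pr[L[-1]])
    for s in L[::-1][::3]+[end]:
        r=np.radians(A*s[2]);x,z=X0+S*s[0],4+S*s[1];G=np.array([x+g[0]*np.cos(r)-g[1]*np.sin(r),z+g[0]*np.sin(r)+g[1]*np.cos(r)])
        print(s[2]*A,"scoop",x,z,"grasp",G.round(),"lipz",round(z-132*np.sin(r)))
else:print("none",len(D),max(s[2] for s in D)*A)
E
for a in "105 0" "105 9" "85 0" "85 -8" "105 -10"; do echo == $a; timeout 100 python3 plan.py $a -7; done
```

```text
[  0.5186   0.025  100.8916] 91.78125 269
end [0.4937 0.1546 0.064 ]
-0.008848273307007501 -0.01955843405819107
0.12299169657718988 -0.013060562026985169
== 105 0
start free True
0 scoop -7.0 4 grasp [98. 59.] lipz 4
0 scoop 5.0 12 grasp [110.  67.] lipz 12
0 scoop 17.0 24 grasp [122.  79.] lipz 24
0 scoop 29.0 36 grasp [134.  91.] lipz 36
3 scoop 41.0 44 grasp [143. 105.] lipz 37
12 scoop 53.0 44 grasp [144. 120.] lipz 17
9 scoop 65.0 52 grasp [160. 123.] lipz 31
9 scoop 77.0 52 grasp [172. 123.] lipz 31
6 scoop 89.0 52 grasp [188. 118.] lipz 38
6 scoop 101.0 52 grasp [200. 118.] lipz 38
6 scoop 113.0 56 grasp [212. 122.] lipz 42
6 scoop 125.0 60 grasp [224. 126.] lipz 46
6 scoop 137.0 60 grasp [236. 126.] lipz 46
3 scoop 149.0 72 grasp [251. 133.] lipz 65
0 scoop 149.0 84 grasp [254. 139.] lipz 84
0 scoop 149.0 96 grasp [254. 151.] lipz 96
0 scoop 149.0 108 grasp [254. 163.] lipz 108
0 scoop 149.0 116 grasp [254. 171.] lipz 116
== 105 9
start free True
0 scoop -7.0 4 grasp [98. 59.] lipz 4
0 scoop 5.0 12 grasp [110.  67.] lipz 12
0 scoop 17.0 24 grasp [122.  79.] lipz 24
0 scoop 29
[... 2302 characters left out ...]
.  67.] lipz 12
0 scoop 17.0 24 grasp [122.  79.] lipz 24
0 scoop 29.0 36 grasp [134.  91.] lipz 36
3 scoop 41.0 44 grasp [143. 105.] lipz 37
9 scoop 53.0 44 grasp [148. 115.] lipz 23
9 scoop 65.0 52 grasp [160. 123.] lipz 31
9 scoop 77.0 52 grasp [172. 123.] lipz 31
9 scoop 89.0 52 grasp [184. 123.] lipz 31
6 scoop 101.0 52 grasp [200. 118.] lipz 38
6 scoop 113.0 56 grasp [212. 122.] lipz 42
6 scoop 125.0 60 grasp [224. 126.] lipz 46
6 scoop 137.0 60 grasp [236. 126.] lipz 46
3 scoop 149.0 72 grasp [251. 133.] lipz 65
0 scoop 149.0 84 grasp [254. 139.] lipz 84
0 scoop 149.0 96 grasp [254. 151.] lipz 96
0 scoop 149.0 108 grasp [254. 163.] lipz 108
0 scoop 149.0 116 grasp [254. 171.] lipz 116
```

```bash
cat >> fit.py <<'E'
v=cv2.resize(cv2.imread("pics/scene1.png")[v0:v1,u0:u1],None,fx=8,fy=8,interpolation=cv2.INTER_NEAREST)
p=(proj("scene",world(H,*r.x))-[u0-.5,v0-.5])*8
cv2.polylines(v,[cv2.convexHull(p.astype(np.float32)).astype(np.int32)],True,(0,255,0),1)
w=cv2.resize(sub*255,(200,200));v=np.hstack([v,np.vstack([cv2.merge([w]*3),np.zeros((360,200,3),np.uint8)])])
cv2.imwrite("pics/ov.png",v)
E
python3 fit.py
```

```text
[  0.5186   0.025  100.8916] 91.78125 269
end [0.4937 0.1546 0.064 ]
-0.008848273307007501 -0.01955843405819107
0.12299169657718988 -0.013060562026985169
```

View pics/ov.png

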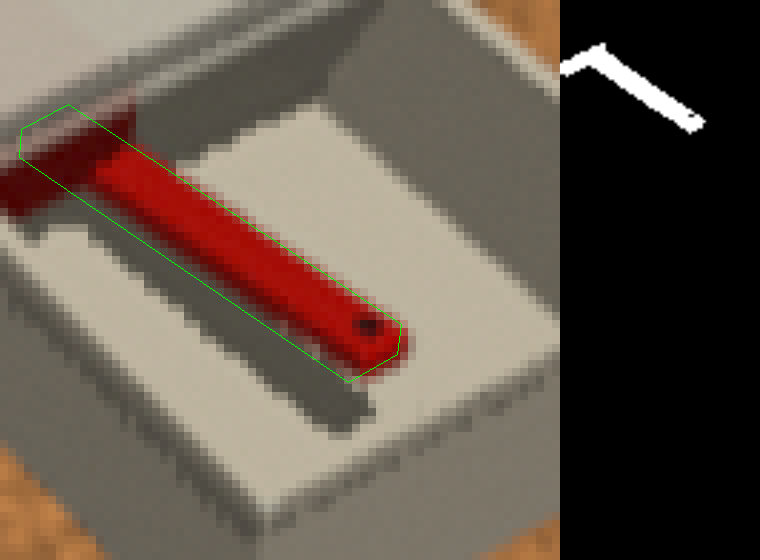

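The green outline sits on the handle: its end is at about (400,350) in the crop, within one image pixel, and the slope matches. Now a path with more tilt and clearance that stays away from the tins.

```bash
sed -i 's/np.full(len(sc),4.)/np.full(len(sc),7.)/; s/np.full(len(gr),7.)/np.full(len(gr),8.)/; s/    if lipz>115/    if lipz>120/; s/c=d+abs(i).*/c=d+abs(i)+abs(j)+1.0*abs(k)+.06*max(0,S*n[0]-40)/' plan.py; sed -i "s/r=np.radians(a);q=P/r=np.radians(a);e=x+132*np.cos(r)-60*np.sin(r)\n    if e>LIM:return False\n    q=P/; s/^S=4;A=3/S=4;A=3;LIM=float(sys.argv[4])/" plan.py
for a in 190 215 240; do echo == $a; timeout 150 python3 plan.py 100 0 -8 $a; done
```

```text
== 190
start free True
0 scoop -8.0 4 grasp [92. 59.] lipz 4
0 scoop 4.0 4 grasp [104.  59.] lipz 4
0 scoop 16.0 8 grasp [116.  63.] lipz 8
3 scoop 28.0 20 grasp [125.  80.] lipz 13
9 scoop 40.0 32 grasp [130. 102.] lipz 11
12 scoop 52.0 44 grasp [138. 118.] lipz 17
21 scoop 64.0 56 grasp [138. 143.] lipz 9
27 scoop 76.0 68 grasp [140. 162.] lipz 8
33 scoop 88.0 80 grasp [142. 180.] lipz 8
39 scoop 92.0 92 grasp [135. 197.] lipz 9
48 scoop 92.0 104 grasp [118. 215.] lipz 6
54 scoop 92.0 116 grasp [107. 229.] lipz 9
60 scoop 92.0 128 grasp [ 95. 242.] lipz 14
63 scoop 92.0 140 grasp [ 89. 254.] lipz 22
63 scoop 96.0 152 grasp [ 93. 266.] lipz 34
63 scoop 100.0 164 grasp [ 97. 278.] lipz 46
60 scoop 112.0 176 grasp [115. 290.] lipz 62
51 scoop 124.0 188 grasp [144. 300.] lipz 85
42 scoop 124.0 200 grasp [162. 307.] lipz 112
39 scoop 124.0 204 grasp [167. 309.] lipz 121
== 215
start free True
0 scoop -8.0 4 grasp [92. 59.] lipz 4
0 scoop 4.0 4 grasp [104.  59.] lipz 4
0 scoop 16.0 8 grasp [116.  63.] lipz 8
3 scoop 28.0 20 grasp [125.  80.] lipz 13
9 scoop 40.0 32 grasp [130. 102.] lipz
[... 627 characters left out ...]
] lipz 4
0 scoop 4.0 4 grasp [104.  59.] lipz 4
0 scoop 16.0 8 grasp [116.  63.] lipz 8
3 scoop 28.0 20 grasp [125.  80.] lipz 13
9 scoop 40.0 32 grasp [130. 102.] lipz 11
12 scoop 52.0 44 grasp [138. 118.] lipz 17
21 scoop 64.0 56 grasp [138. 143.] lipz 9
27 scoop 76.0 68 grasp [140. 162.] lipz 8
33 scoop 88.0 80 grasp [142. 180.] lipz 8
36 scoop 96.0 92 grasp [145. 195.] lipz 14
39 scoop 108.0 104 grasp [151. 209.] lipz 21
39 scoop 120.0 116 grasp [163. 221.] lipz 33
39 scoop 132.0 128 grasp [175. 233.] lipz 45
36 scoop 144.0 140 grasp [193. 243.] lipz 62
27 scoop 144.0 152 grasp [208. 246.] lipz 92
18 scoop 132.0 164 grasp [210. 247.] lipz 123
18 scoop 132.0 164 grasp [210. 247.] lipz 123
```

```bash
cat >> h.py <<'E'
O=np.array([.5175,.0262]);YS=101.;YB=np.radians(98.07);GX=.100;GZ=.0546
def tgt(X,Z,a):
    "TCP for scoop origin at bin x=X mm, z=Z mm, tilt a deg"
    R=Rt(YS,a);o=np.r_[O+np.array([np.cos(YB),np.sin(YB)])*(X+8)/1000,Z/1000]
    up=-R[:,2];return o+R[:,0]*GX+up*GZ+up*.003,R
def go(L):
    for q in L:row(*tgt(*q))
E
python3 - <<'E'
from h import *
p,R=tgt(-8,4,0);print(p);row(p+[0,0,.20],R);row(p+[0,0,.0],R)
E
```

```text
[0.4984 0.1244 0.0616]
[ 4.6  0.3  9.   0.  -0.2  2.7]
[ 4.5  0.3 29.   0.  -0.2  2.7]
```

```bash
python3 -m creep '9 4.6 0.3 6 0 -0.2 2.7;9 4.6 0.3 12 0 -0.2 2.7;9 4.6 0.3 18 0 -0.2 2.7;9 4.5 0.3 22 0 -0.2 2.7;9 4.5 0.3 22 0 -0.2 2.7'; python3 - <<'E'
from h import *
p,R=tgt(-8,4,0);row(p,R)
E
```

```text
clock: 3.82
position: [0.5005, 0.1172, 0.1273]
ee_rot: [-2.008, -2.416, 0.012]
force: [-0.5, 0.3, 0.9]
width: 0.973
gripper_force: 0.0
[ 0.8 -0.   6.6 -0.4  0.3 -0.5]
```

```bash
python3 -m creep '9 0.8 0 3 -0.4 0.3 0;9 0.8 0 6 -0.4 0.3 0;9 0.8 0 6.6 -0.4 0.3 0;9 0.8 0 6.6 -0.4 0.3 0'; python3 - <<'E'
from h import *
p,R=tgt(-8,4,0);row(p,R)
cv2.imwrite("pics/s2.png",cv2.resize(vision.get_image("scene")[200:320,260:420,::-1],(640,480),interpolation=cv2.INTER_CUBIC))
E
```

```text
clock: 4.32
position: [0.5029, 0.1256, 0.0652]
ee_rot: [2.006, 2.412, 0.013]
force: [0.7, 0.2, -0.8]
width: 0.98
gripper_force: 0.0
[-0.  -0.5  0.4  0.5 -0.1 -0.5]
```

View pics/s2.png

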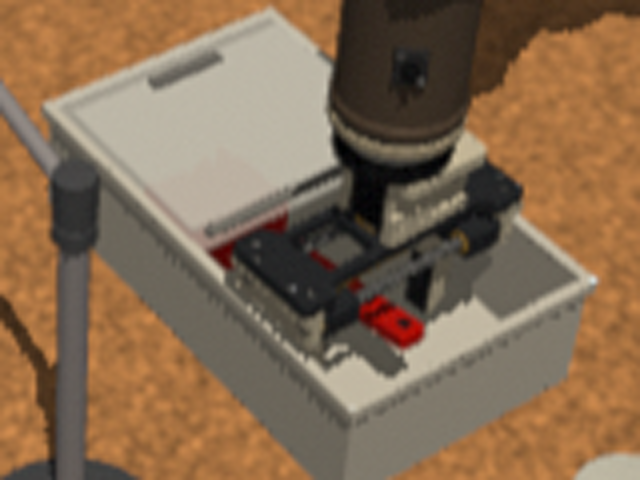

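The fingers straddle the handle, whose end shows at (405,335), and the gripper body stays above the rim. Closing now.

```bash
python3 -m creep '6 0 -0.5 0.3 0 0 0;2 0 -0.5 0.3 0 0 0;1 0 -0.5 0.3 0 0 0;1 0 -0.5 0.3 0 0 0;1 0 -0.5 0.3 0 0 0' 50;python3 -m creep '1 0 0 0 0 0 0;1 0 0 0 0 0 0;1 0 0 0 0 0 0;1 0 0 0 0 0 0' 55; python3 - <<'E'
from h import *
go([(-8,4,0),(4,6,0),(16,9,0),(28,20,4),(40,32,9)])
E
```

```text
clock: 5.0
position: [0.4973, 0.1244, 0.0606]
ee_rot: [2.007, 2.413, 0.01]
force: [0.3, 0.6, 0.3]
width: 0.486
gripper_force: 0.0
clock: 5.5
position: [0.4972, 0.1244, 0.0606]
ee_rot: [2.007, 2.413, 0.01]
force: [-0.0, -0.9, -0.7]
width: 0.23
gripper_force: 54.8
[-0.   0.1 -0.1  0.4 -0.1 -0.5]
[ 1.2  0.2 -0.3  0.4 -0.1 -0.5]
[ 2.4  0.2 -0.6  0.4 -0.1 -0.5]
[ 3.1  0.3 -2.4  0.4  3.9 -0.5]
[ 3.8  0.4 -4.4  0.5  8.9 -0.5]
```

```bash
python3 -m creep '1 1.2 0 -0.3 0 0 0;1 2.4 0.1 -0.6 0 0 0;1 3.1 0.2 -2.4 0 3.9 0;1 3.8 0.3 -4.4 0 8.9 0;1 3.8 0.3 -4.4 0 8.9 0'; python3 - <<'E'
from h import *
go([(40,32,9),(52,44,15),(64,56,21),(76,68,27),(88,80,33)])
cv2.imwrite("pics/s3.png",cv2.resize(vision.get_image("scene")[180:320,250:430,::-1],(630,490),interpolation=cv2.INTER_CUBIC))
E
```

```text
clock: 6.12
position: [0.4941, 0.162, 0.1059]
ee_rot: [-1.934, -2.323, -0.164]
force: [0.2, 0.2, -1.5]
width: 0.236
gripper_force: 54.8
[-0.  -0.   0.1  0.6 -0.  -0.5]
[ 0.7  0.  -1.9  0.7  6.  -0.5]
[ 1.3  0.1 -3.8  0.7 12.  -0.4]
[ 1.8  0.2 -5.7  0.7 18.  -0.4]
[ 2.3  0.3 -7.4  0.7 24.  -0.4]
```

View pics/s3.png

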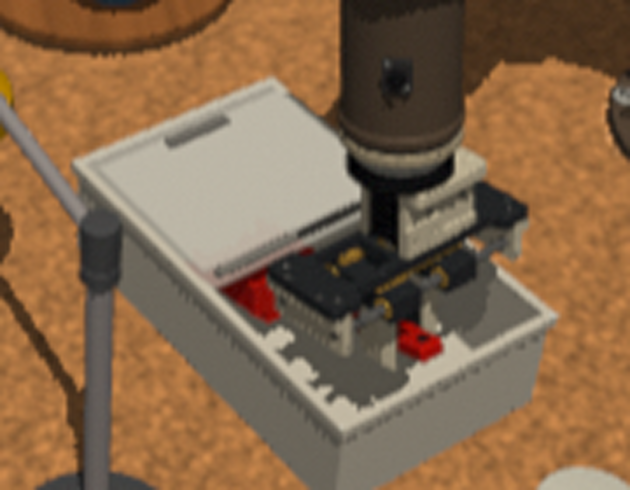

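The scoop has come along: its handle end is at (420,345) and its trough is at (260,290), just coming out from under the cover edge. There is no contact force beyond its weight, so I continue.

```bash
python3 -m creep '1 0.7 0 -1.9 0 6 0;1 1.3 0 -3.8 0 12 0;1 1.8 0.1 -5.7 0 18 0;1 2.3 0.2 -7.4 0 24 0;1 2.3 0.2 -7.4 0 24 0'; python3 - <<'E'
from h import *
go([(88,80,33),(98,92,36),(108,104,39),(120,117,39),(132,130,39)])
E
```

```text
clock: 6.8
position: [0.4925, 0.1722, 0.1802]
ee_rot: [-1.701, -2.043, -0.507]
force: [-0.1, -0.5, -1.4]
width: 0.233
gripper_force: 54.8
[ 0.2  0.2 -0.2  0.6  0.1 -0.4]
[ 1.3  0.2 -1.2  0.6  3.1 -0.4]
[ 2.5  0.3 -2.1  0.6  6.1 -0.4]
[ 4.2  0.3 -2.6  0.6  6.1 -0.4]
[ 5.9  0.4 -3.   0.6  6.1 -0.4]
```

```bash
python3 -m creep '1 1.3 0 -1.2 0 3 0;1 2.5 0.1 -2.1 0 6 0;1 4.2 0.1 -2.6 0 6 0;1 5.9 0.2 -3 0 6 0;1 5.9 0.2 -3 0 6 0'; python3 - <<'E'
from h import *
go([(132,130,39),(138,150,36),(142,170,31),(142,185,27),(142,200,23)])
cv2.imwrite("pics/s4.png",cv2.resize(vision.get_image("scene")[150:320,230:450,::-1],(660,510),interpolation=cv2.INTER_CUBIC))
E
```

```text
clock: 7.42
position: [0.4873, 0.2086, 0.2398]
ee_rot: [-1.631, -1.975, -0.587]
force: [0.3, -0.8, -1.1]
width: 0.233
gripper_force: 54.8
[-0.4  0.2 -0.1  0.6  0.   0.1]
[ 1.6  0.2 -0.7  0.6 -3.   0.1]
[ 3.6  0.3 -1.1  0.6 -8.   0.1]
[  4.8   0.3  -1.5   0.6 -12.    0.1]
[  6.    0.3  -1.9   0.6 -16.    0. ]
```

View pics/s4.png

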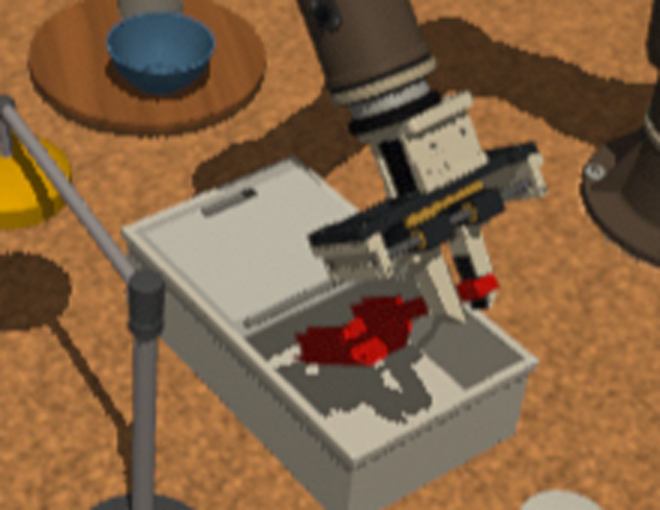

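The trough at (360,335) is clear of the cover edge, and the tilt is as planned. I keep lifting.

```bash
python3 -m creep '1 1.6 0.1 -0.7 0 -3 0;1 3.6 0.1 -1.1 0 -8 0;1 4.8 0.1 -1.5 0 -12 0;1 6 0.1 -1.9 0 -16 0;1 6 0.1 -1.9 0 -16 0'; python3 - <<'E'
from h import *
go([(142,200,23),(142,225,21),(142,250,19)])
E
```

```text
clock: 8.1
position: [0.4818, 0.2423, 0.2921]
ee_rot: [-1.793, -2.168, -0.376]
force: [0.9, 0.0, -1.7]
width: 0.235
gripper_force: 54.8
[ 0.   0.1  0.   0.6 -0.  -0.1]
[ 1.2  0.2 -1.9  0.6 -2.  -0.1]
[ 2.4  0.2 -3.9  0.6 -4.  -0.1]
```

```bash
python3 -m creep '1 1.2 0 -1.9 0 -2 0;1 2.4 0 -3.9 0 -4 0;1 3 0 -5 0 -4 0;1 3 0 -5 0 -4 0;1 3 0 -5 0 -4 0';python3 -m creep '1 0 0 0 0 0 0;1 0 0 0 0 0 0;1 0 0 0 0 0 0;1 0 0 0 0 0 0'; python3 - <<'E'
from h import *
cv2.imwrite("pics/s5.png",vision.get_image("scene")[...,::-1])
for p in([-132,0,0],[-32,0,0],[132,0,60]):
    s=telemetry.observe();R=Ro.from_rotvec(s['ee_rot']).as_matrix();d=np.array(p)/1000-[GX,0,GZ];P=s['position']+R[:,2]*.003+R[:,0]*d[0]-R[:,2]*d[2];print(P,proj("scene",P))
print(np.abs(s['dq']).max())
E
```

```text
clock: 8.72
position: [0.4801, 0.2474, 0.3477]
ee_rot: [-1.838, -2.209, -0.313]
force: [-0.4, -0.2, -1.7]
width: 0.231
gripper_force: 54.8
clock: 9.22
position: [0.4803, 0.2484, 0.3489]
ee_rot: [-1.837, -2.211, -0.315]
force: [0.5, -0.4, -1.3]
width: 0.231
gripper_force: 54.8
[0.5177 0.0514 0.219 ] [[338.1276 217.6851]]
[0.5003 0.1443 0.2516] [[365.0919 227.6268]]
[0.4748 0.2774 0.3617] [[414.9886 222.0271]]
0.0016138613881882008
```

View pics/s5.png

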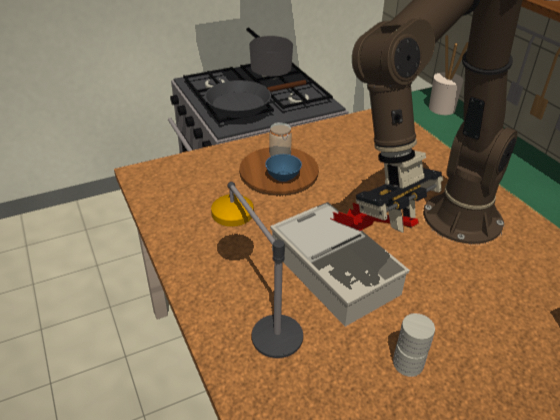

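The scoop is held in the air, with its trough at (345,217) where the computed lip (0.219 m high) projects. The lamp head is aside at (232,208), and the bin, tins, bowl and jar are in place. Handing in.

```bash
python3 -c "
from cell import job
print(job.sign_off())"
```

```text
the job is handed in; nothing more can be done
None
```

The job is handed in, with no verdict returned yet: the lamp is swung aside to about 0.3 m from the mouth, and the scoop is out and held still with its lowest point about 0.22 m above the slab; the last picture shows the bin, bowl, jar and tins in place.

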